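Cover the loaded chocolate melter and switch it on

ROBOT

A 6-joint arm with a two-finger parallel gripper is mounted at the origin on the work surface. World frame = base frame: x ahead of the robot, y to its left, z up, the work surface at z = 0. Lengths are in mm, angles in rad, forces in N, time in s.
With the tool pointing down it reaches from about 275 to 750 mm from the base axis. Payload 10.2 kg.
Tool frame: the origin (TCP) lies at the very end of the fingers, on their centre line; the grasp point (between the pads) lies 19 mm behind it; z points along the fingers, y is the line along which they close (so a half turn about z gives the same grasp; the last joint's range is limited). The gripper opens to 85 mm and grips with 20 to 120 N. Pads are 22 mm wide; open, the fingers measure 114 mm over their backs; the gripper's body (76 mm by 85 mm) begins 54 mm behind the grasp point. The pads swing forward as they close: fully open they stand 13 mm farther back than shut.
Start: joints at [-1.508, 0.313, 1.498, -0, 1.331, -0.223], TCP at [147.998, -503.714, 231.294] pointing down, gripper open.
Joint ranges: [-2.94, 2.94], [-0.97, 2.17], [0.19, 2.56], [-1.23, 4.37], [0.02, 3.11], [-2.88, 2.88]. Speed limits (rad/s): [2.39, 2.39, 3.01, 3.14, 3.14, 3.14].

INTERFACE

Orientations are given as a unit quaternion [w, x, y, z].
In Python, from rig import ctrl gives the robot as it stands.
- The arm moves only by the shell command python3 -m inch 'ROWS' [OPENING] [FORCE]. ROWS is text: rows parted by semicolons, each of 6 numbers parted by spaces: the shift along the tool's x, y, z in mm, then the turn, a rotation vector about the tool's x, y, z in units of 6 degrees (1.0 is 6 degrees). A call has exactly 10 rows; each row shifts and turns the commanded pose from where the row before left it, along the tool's axes as they then stand; what a row does not reach is not made up. A row lasts 1/12 s, in which the tool goes at most 41.7 mm and 7.16 degrees, less where a joint would pass 70% of its speed; a pose out of reach is approached as far as the arm can. A call with a gripper value outside its range is refused whole. OPENING is the opening, from 0 (shut) to 1 (fully open), set as the call begins (- or left out, the last holds). The fingers move at their own pace and stop on an object; FORCE is the grip in N (left out, the last holds). Time passes only in rows, so rows that do not move let the fingers close, or fill a call up. It gives the time, the measured TCP pose, the force, the opening and the grip force at its end, in the units of the state.
- ctrl.sense(): the state, without advancing time (a new reading comes with each control period).
- ctrl.capture(name): name is "scene" or "top" or "wrist"; returns a dict with "image" (400x640x3 uint8, red, green, blue), "intrinsics" (3x3 intrinsics, pixels), "rvec" (rotation vector, rad) and "tvec" (3), from world to camera coordinates, as OpenCV has them. Camera axes: x right, y down, z forward; pixel columns grow to the right and rows downward; lengths in mm; the calibration is good to about 2 mm. A picture is of the moment at which its call begins. There is no depth.
- ctrl.finish_job(): hands the job in; it is judged then, once.
The state is a dict: "time_s": time; "joints": joint angles; "dq": joint speeds; "tau": joint torques, N m; "eef_pos": TCP position; "ee_rot": TCP orientation; "force": force on the tool from outside, world axes, zero at the start; "wrist_torque": the same for the moment, N m; "grip_width": opening from 0.0 (shut) to 1.0 (fully open); "grip_force": force on a finger pad.
Only numpy, scipy, OpenCV 4.12 (cv2) and the standard library are available. Lean on these libraries where they do the work, as an engineer would, in place of code of your own. Each camera call takes 0.05 s, during which the arm holds its last target. There are 200 camera calls.

TASK

The melter's pan is loaded with chocolate pieces: get it melting. With the closed fingertips alone, push the folded-back half of the steel cover up by its lift tab and over its hinge until it lies flat over the open half of the pan, easing it down rather than slamming it and without gripping it, then press the raised end of the rocker switch fully down to turn the melter on. Do not shove or lift the melter, leave the mould, jar, scraper and bowl where they are, and finish with the hand clear.

Things in the scene. Friction and masses are not known exactly. Their poses are not given: they have to be found in the camera images.
- melter: Counter-top chocolate melter: steel box 270 x 290 mm (its x by y), top 130 mm up, about 6 kg, loose on rubber feet. Origin: centre of its underside. Controls along its -x edge (facing the robot), y to the left seen from there, z up. Pan 162 x 265 mm centred at x = +35 mm; a fixed cover half lies over its +y half, and the swinging half starts folded back on top of that.
- cover (a joint): Angle (rad) of the cover's swinging half: 0 = folded back flat on the fixed half (+y side), 1.57 = upright, 3.14 = its stop, flat over the open -y half of the pan. Starts at 0 to 0.3. Stiff hinge: it stays at any angle; 1 to 4 N at the tab moves it. Steel leaf 162 mm along the hinge, 133 mm out from it, 4 mm thick, 0.24 kg.
- cover_hinge (a point): Middle of the cover's hinge line, fixed to the melter, 137 mm above the table; axes as the melter's. The hinge line runs along the melter's x. The face of the leaf that looks down at the start, and up at the end, lies in a plane through this line.
- cover_tab (a point): Centre of the rolled outer edge (6 mm thick) of the lift tab, 175 mm from the hinge line; moves with the leaf. The tab is a flat tongue, 80 mm wide along the hinge, 4 mm thick, at the middle of the leaf's outer edge. It sticks out 33 mm past the melter's side wall; below it is free space down to the table. Axes at cover angle 0 as the melter's.
- switch (a joint): Angle in rad of the rocker switch: 0 = off (start), 0.4 = fully on (stop). It stays where it is left; about 3 N on the raised end moves it.
- switch_end (a point): On top of the raised (-y) end of the rocker, 17 mm from its pivot; when fully on it has sunk 7 mm, to 142 mm above the table. The rocker is a black V-shaped key, 26 x 44 mm (melter x by y), in a grey frame (top 136 mm up) on the control strip at melter x = -95, y = -65 mm. The round knob on the strip at y = +75 mm, 23 mm high, is not used.
- mould: Frosted chocolate mould, 275 x 135 x 24 mm, lying on the table on the melter's -y side; not to be disturbed. Origin: centre of its underside.
- jar: Small jar, 66 mm across, 85 mm high, on the melter's +y side towards the robot; not to be disturbed. Origin: centre of its underside.
- scraper: Flat scraper with black handle, 240 mm long, lying on the table on the melter's +y side; not to be disturbed. Origin: on its underside, near its middle.
- bowl: Steel bowl, 120 mm across, 55 mm high, behind the melter; not to be disturbed. Origin: centre of its underside.

How it is judged (in metres and radians):
On the way, in this order (a step that is already met when the one before it is completed fails the run):
1. the swinging half of the cover lies flat over the open half of the pan (value of joint cover above 3.1 rad), for 0.2 s.
2. the rocker switch is pressed fully on (value of joint switch above 0.34 rad), for 0.1 s.
At the end, for the whole second after the job is handed in: The swinging half of the cover lies flat over the open half of the pan (within 0.04 rad, about 6 mm at the tab) and is at rest, the rocker is on (beyond 0.34 of 0.40 rad), and the melter, mould, jar, scraper and bowl are within 20 mm of where they stood (value of joint cover above 3.1 rad and velocity of joint cover below 0.05 rad/s and value of joint switch above 0.34 rad and distance of each of melter, mould, jar, scraper, bowl from where it was at the start of the episode below 0.02 m); the robot touches nothing.
It fails at once if the cover is slammed: it comes down onto the pan faster than 2.5 rad/s (value of joint cover above 2.6 rad and velocity of joint cover above 2.5 rad/s).
It fails at once if the cover is gripped or forced: before it is down, the fingers bear on it with more than 30 N (value of joint cover below 2.9 rad and contact force between the fingers and cover above 30 N).
It fails at once if the melter is tipped or lifted (angle between melter's own z axis and vertical above 0.05 rad or height (world z) of melter above 0.015 m).
It fails at once if the melter is shoved more than 20 mm (distance of melter from where it was at the start of the episode above 0.02 m).
It fails at once if a bystander is moved or lifted by more than 20 mm (distance of any of mould, jar, scraper, bowl from where it was at the start of the episode above 0.02 m).
It also fails if it takes over 50 s, if anything falls off the work surface, if the arm or the gripper's body presses on something with over 40 N, if the wrist force passes 120 N, or if a joint passes its speed limit or range.

## Working session

There is one attempt and no reset: what is moved stays moved. The work goes in short steps, Python scripts to look and compute and a shell command to move; the robot and the scene stay as the last step left them, time stands still between calls to the robot, and variables do not carry over. Pictures are saved under pics/ and viewed, at most 10 in all, crops included, and the job is handed in when it is done.

```bash
mkdir -p pics; python3 - <<'E'
from rig import ctrl
import cv2,pickle
d={}
for n in("scene","top"):
    c=ctrl.capture(n);d[n]=c
    cv2.imwrite(f"pics/{n}0.png",cv2.cvtColor(c["image"],cv2.COLOR_RGB2BGR))
pickle.dump(d,open("cam0.pkl","wb"))
s=ctrl.sense();print(s["eef_pos"],s["ee_rot"],s["time_s"])
E
```

```text
[ 147.98148893 -503.49982976  230.80959783] [-5.29029223e-04  9.89808115e-01  1.42406505e-01  5.44032678e-05] 0.1
```

View pics/scene0.png

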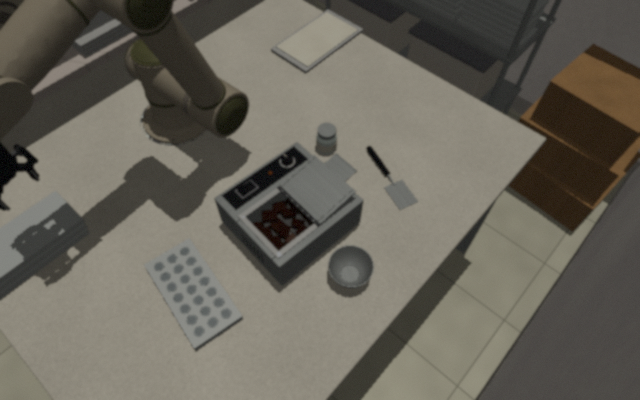

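View pics/top0.png

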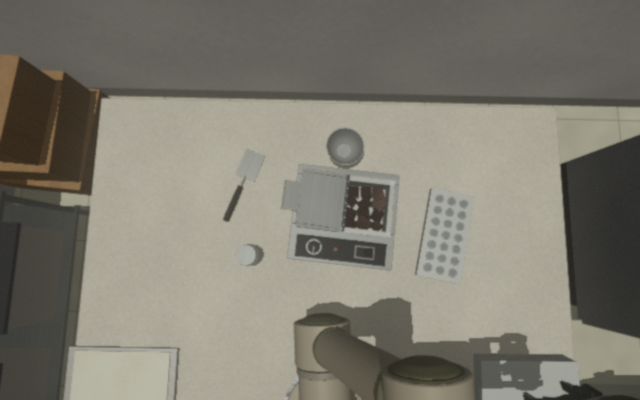

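The top view shows the melter with its control strip at the bottom (knob ~(314,247), switch ~(365,253)), the tab at ~(289,195), the jar at (248,255) and the scraper at (243,185). I'll enlarge both views.

```bash
python3 - <<'E'
import cv2
for n,(u,v,w,h,k) in {"top":(275,155,135,120,5),"scene":(210,115,160,120,5)}.items():
    i=cv2.imread(f"pics/{n}0.png")[v:v+h,u:u+w]
    cv2.imwrite(f"pics/{n}0c.png",cv2.convertScaleAbs(cv2.resize(i,None,fx=k,fy=k,interpolation=cv2.INTER_CUBIC),alpha=1.3))
E
```

```text
(no output)
```

View pics/top0c.png

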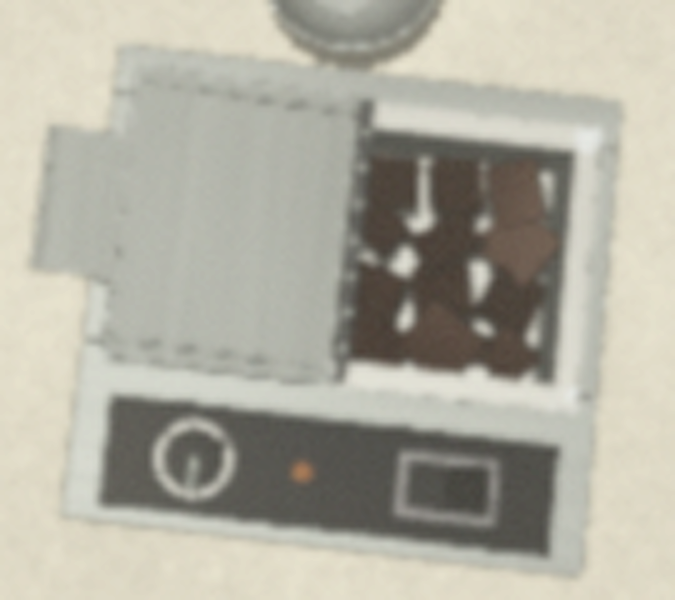

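View pics/scene0c.png

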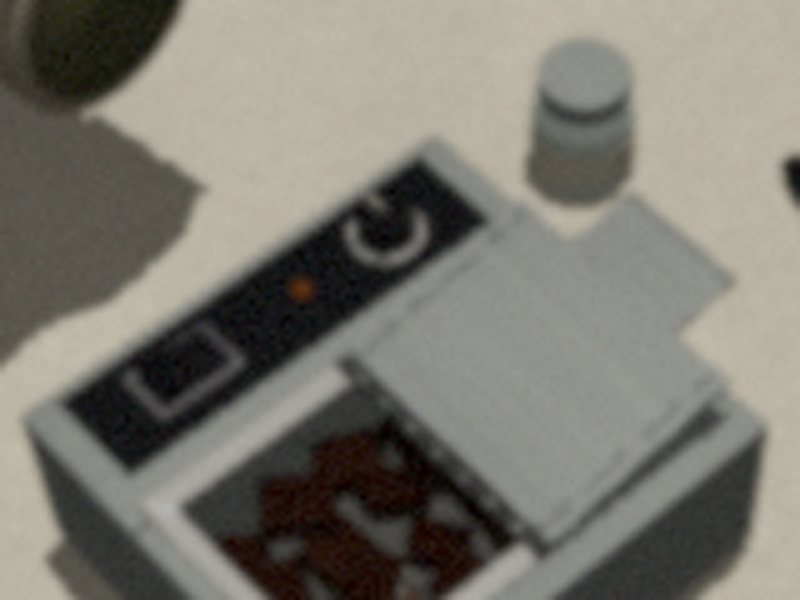

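The crops show the top's corners (top crop (65,515), (580,575), (622,102), (122,45)), the tab's outer corners (50,125), (33,268), the frame centre (446,488), and the same features in the scene crop. The leaf is raised a little at its outer edge.

```bash
cat > fit.py <<'E'
import numpy as np,cv2,pickle
from scipy.optimize import least_squares
d=pickle.load(open("cam0.pkl","rb"))
T=lambda s,r:(s*178,r)
P={"top":[((65,515),(-135,145,130)),((580,575),(-135,-145,130)),((622,102),(135,-145,130)),((122,45),(135,145,130)),((446,488),(-95,-65,136)),((50,125),(75,)),((33,268),(-5,))],
"scene":[((430,140),(-135,145,130)),((28,415),(-135,-145,130)),((767,430),(135,145,130)),((630,195),(-5,)),((737,278),(75,))]}
off={"top":(275,155),"scene":(210,115)}
def proj(n,X):
    c=d[n];return cv2.projectPoints(np.array(X,float),np.array(c["rvec"]),np.array(c["tvec"]),np.array(c["intrinsics"]),None)[0][:,0]
def world(p,X):
    c,s=np.cos(p[2]),np.sin(p[2]);return [p[0]+c*X[0]-s*X[1],p[1]+s*X[0]+c*X[1],X[2]]
def res(p):
    r=[]
    for n in P:
        X=[world(p,x if len(x)==3 else (x[0],178*np.cos(p[3]),137+178*np.sin(p[3]))) for _,x in P[n]]
        uv=np.array([[off[n][0]+(a[0]+.5)/5-.5,off[n][1]+(a[1]+.5)/5-.5] for a,_ in P[n]])
        r.append((proj(n,X)-uv))
    return np.concatenate(r).ravel()
if __name__=="__main__":
    f=least_squares(res,[500,0,0,.15],loss="soft_l1",x_scale=[100,100,.1,.1])
    np.set_printoptions(precision=3,suppress=True)
    p=f.x;print(p);print(res(p).reshape(-1,2))
    np.save("pose.npy",p)
    for k,X in dict(tab=(35,175*np.cos(p[3]),137+175*np.sin(p[3])),hinge=(35,0,137),sw=(-95,-82,149)).items():print(k,world(p,X))
    for k,(u,v) in dict(jar=(248,255),scr_mid=(240,190),mould=(444,235)).items():
        c=d["top"];R=cv2.Rodrigues(np.array(c["rvec"]))[0];K=np.array(c["intrinsics"]);t=np.array(c["tvec"]).ravel()
        o=-R.T@t;w=R.T@np.linalg.inv(K)@[u,v,1];z=85 if k=="jar" else 5;print(k,o+w*(z-o[2])/w[2])
E
python3 fit.py
```

```text
[561.356 -41.999  -0.097   0.206]
[[-1.246  0.183]
 [ 0.523  0.585]
 [ 0.573 -0.426]
 [-0.534 -0.795]
 [ 0.112 -0.029]
 [-0.257 -0.603]
 [-0.694 -0.158]
 [ 0.468 -0.886]
 [-2.822  0.815]
 [ 0.18  -0.19 ]
 [-0.312 -0.398]
 [-0.804  0.707]]
tab [np.float64(612.7979291512828), np.float64(125.08246179382645), np.float64(172.88120332696602)]
hinge [np.float64(596.1912619576252), np.float64(-45.392632728886795), 137]
sw [np.float64(458.8534057089987), np.float64(-114.40214831211343), 149]
jar [446.342 229.273  85.   ]
scr_mid [649.168 278.228   5.   ]
mould [ 519.781 -365.685    5.   ]
```

```bash
cat > st.py <<'E'
import numpy as np,sys
from scipy.spatial.transform import Rotation as R
from rig import ctrl
np.set_printoptions(precision=2,suppress=True)
# usage: st.py [x y z [phi]] -> state; tool-frame shift to world target; turn to phi (deg tilt; 90=down, tip toward melter -y)
s=ctrl.sense();q=s["ee_rot"];r=R.from_quat([q[1],q[2],q[3],q[0]]);m=r.as_matrix();p=np.array(s["eef_pos"])
print("t",round(s["time_s"],2),"p",p,"zt",m[:,2],"xt",m[:,0],"F",np.array(s["force"]),"q",np.array(s["joints"]))
a=[float(v) for v in sys.argv[1:]]
if len(a)>=3: print("shift",m.T@(np.array(a[:3])-p))
if len(a)==4:
    g=R.from_euler("z",-.097)*R.from_euler("x",180-(90-a[3]),degrees=True)
    print("turn units",np.degrees((r.inv()*g).as_rotvec())/6, "shift after turn",g.as_matrix().T@(np.array(a[:3])-p))
E
python3 -m inch '22 -20 -8 0 0 0;22 -20 -8 0 0 0;22 -20 -8 0 0 0;22 -20 -8 0 0 0;22 -20 -8 0 0 0;22 -20 -8 0 0 0;22 -20 -8 0 0 0;22 -20 -8 0 0 0;22 -20 -8 0 0 0;22 -20 -8 0 0 0' 0
python3 -m inch '24 -22 0 0 0 0;24 -22 0 0 0 0;24 -22 0 0 0 0;24 -22 0 0 0 0;24 -22 0 0 0 0;24 -22 0 0 0 0;24 -22 0 0 0 0;24 -22 0 0 0 0;24 -22 0 0 0 0;24 -22 0 0 0 0'
python3 st.py 600 230 310 45
```

```text
time_s: 0.93
eef_pos: [303.1, -248.3, 311.5]
ee_rot: [-0.0, 0.99, 0.142, -0.0]
force: [1.0, 0.0, 0.1]
grip_width: -0.002
grip_force: 0.0
time_s: 1.77
eef_pos: [471.4, 30.7, 311.1]
ee_rot: [-0.0, 0.99, 0.143, -0.0]
force: [0.2, -1.0, 0.6]
grip_width: 0.0
grip_force: 0.0
t 1.77 p [471.36  30.67 311.05] zt [-0.  0. -1.] xt [ 0.96  0.28 -0.  ] F [ 0.16 -1.    0.55] q [-0.18  0.15  1.5  -0.    1.5   1.1 ]
shift [ 179.66 -154.93    1.  ]
turn units [-7.41 -1.43  3.47] shift after turn [ 108.73 -149.84 -148.35]
```

```bash
python3 -m inch '18 -15.5 0 0 0 0;18 -15.5 0 0 0 0;18 -15.5 0 0 0 0;18 -15.5 0 0 0 0;18 -15.5 0 0 0 0;18 -15.5 0 0 0 0;18 -15.5 0 0 0 0;18 -15.5 0 0 0 0;18 -15.5 0 0 0 0;18 -15.5 0 0 0 0'
python3 -m inch '0 0 0 -.74 -.14 .35;0 0 0 -.74 -.14 .35;0 0 0 -.74 -.14 .35;0 0 0 -.74 -.14 .35;0 0 0 -.74 -.14 .35;0 0 0 -.74 -.14 .35;0 0 0 -.74 -.14 .35;0 0 0 -.74 -.14 .35;0 0 0 -.74 -.14 .35;0 0 0 -.74 -.14 .35'
python3 st.py 613 175 130 45
```

```text
time_s: 2.6
eef_pos: [600.3, 229.5, 310.8]
ee_rot: [0.0, 0.99, 0.142, -0.0]
force: [-0.4, -1.0, 0.3]
grip_width: -0.001
grip_force: 0.0
time_s: 3.43
eef_pos: [599.7, 228.8, 311.1]
ee_rot: [0.383, 0.922, -0.047, -0.017]
force: [0.1, 0.3, 0.1]
grip_width: 0.005
grip_force: 0.0
t 3.43 p [599.74 228.75 311.08] zt [-0.07 -0.71 -0.71] xt [ 0.99 -0.1   0.01] F [0.09 0.27 0.14] q [ 0.43  0.86  0.61 -0.75  2.01  1.89]
shift [ 17.66 -91.63 164.76]
turn units [ 0.02 -0.01 -0.06] shift after turn [ 18.4  -91.12 164.96]
```

```bash
python3 -m inch '1.8 -9.1 16.5 0 0 0;1.8 -9.1 16.5 0 0 0;1.8 -9.1 16.5 0 0 0;1.8 -9.1 16.5 0 0 0;1.8 -9.1 16.5 0 0 0;1.8 -9.1 16.5 0 0 0;1.8 -9.1 16.5 0 0 0;1.8 -9.1 16.5 0 0 0;1.8 -9.1 16.5 0 0 0;1.8 -9.1 16.5 0 0 0'
python3 -m inch '0 4.2 2.4 0 0 0;0 4.2 2.4 0 0 0;0 4.2 2.4 0 0 0;0 4.2 2.4 0 0 0;0 4.2 2.4 0 0 0;0 4.2 2.4 0 0 0;0 4.2 2.4 0 0 0;0 4.2 2.4 0 0 0;0 4.2 2.4 0 0 0;0 4.2 2.4 0 0 0'
python3 st.py; python3 - <<'E'
from rig import ctrl
import cv2,numpy as np
o=[]
for n,(u,v,w,h) in {"top":(250,120,170,150),"scene":(230,80,170,150)}.items():
    i=ctrl.capture(n)["image"][v:v+h,u:u+w,::-1]
    o.append(cv2.resize(i,(400,353),interpolation=cv2.INTER_CUBIC))
o.append(cv2.resize(ctrl.capture("wrist")["image"][:,:,::-1],(360,225)))
a=np.hstack(o[:2]);b=np.zeros((225,800,3),np.uint8);b[:,:360]=o[2]
cv2.imwrite("pics/a1.png",np.vstack([a,b]))
E
```

```text
time_s: 4.27
eef_pos: [613.3, 174.4, 128.9]
ee_rot: [0.382, 0.923, -0.046, -0.017]
force: [0.4, 0.8, 1.2]
grip_width: -0.002
grip_force: 0.0
time_s: 5.1
eef_pos: [608.8, 127.8, 143.1]
ee_rot: [0.382, 0.923, -0.047, -0.017]
force: [0.3, 0.1, -0.6]
grip_width: -0.002
grip_force: 0.0
t 5.1 p [608.77 127.8  143.13] zt [-0.07 -0.7  -0.71] xt [ 1.  -0.1  0. ] F [ 0.28  0.05 -0.59] q [ 0.29  0.84  1.08 -0.71  1.58  2.09]
```

View pics/a1.png

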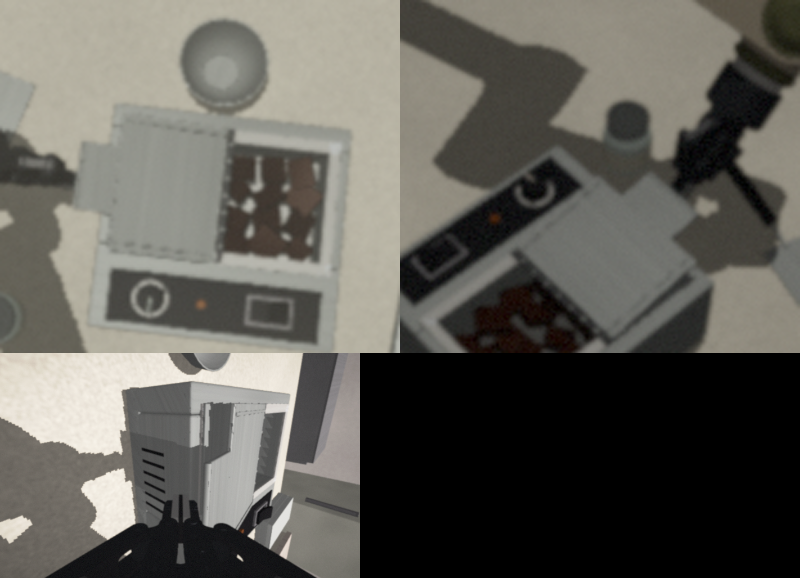

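The fingertip is under the tab (top panel: tab edge at (75,180), finger entering there), with no contact yet. Next I'll plan the arc.

```bash
cat > arc.py <<'E'
import numpy as np,sys
from scipy.spatial.transform import Rotation as R
from fit import world
from rig import ctrl
# arc.py a0 a1 n [rho_end]: rows from the measured pose to successive waypoints of cover angle
p=np.load("pose.npy");a0,a1,n=float(sys.argv[1]),float(sys.argv[2]),int(sys.argv[3])
rho1=float(sys.argv[4]) if len(sys.argv)>4 else 157
rho0=float(sys.argv[5]) if len(sys.argv)>5 else 157
h=12;s=18
s_=ctrl.sense();q=s_["ee_rot"];r=R.from_quat([q[1],q[2],q[3],q[0]]);x=np.array(s_["eef_pos"])
for i,a in enumerate(np.linspace(a0,a1,n+1)[1:]):
    phi=np.radians(45+45*min(a/1.5708,1)); rho=rho0+(rho1-rho0)*(i+1)/n
    z=np.array([-np.cos(phi),-np.sin(phi)]);nn=np.array([-np.sin(phi),np.cos(phi)])
    if a<1.5708: c=np.array([175*np.cos(a),175*np.sin(a)])-h*nn+s*z
    else: c=rho*np.array([np.cos(a),np.sin(a)])+[h,0]
    t=np.array(world(p,(35,c[0],137+c[1])))
    g=R.from_euler("z",p[2])*R.from_euler("x",90+np.degrees(phi),degrees=True)
    d=r.inv().apply(t-x);w=np.degrees((r.inv()*g).as_rotvec())/6
    print(" ".join(f"{v:.1f}" for v in d)+" "+" ".join(f"{v:.2f}" for v in w)+";",end=" ")
    x,r=t,g
print();print("end",x,"z/rho ok")
E
python3 arc.py 0.05 0.45 10
```

```text
4.2 -6.4 10.3 0.42 -0.02 -0.05; -0.0 4.9 -4.9 0.19 0.00 -0.00; 0.0 5.0 -4.8 0.19 0.00 0.00; -0.0 5.1 -4.6 0.19 -0.00 0.00; -0.0 5.2 -4.5 0.19 0.00 -0.00; 0.0 5.3 -4.4 0.19 -0.00 0.00; 0.0 5.3 -4.3 0.19 -0.00 0.00; -0.0 5.4 -4.2 0.19 0.00 0.00; 0.0 5.5 -4.1 0.19 -0.00 0.00; 0.0 5.6 -4.0 0.19 -0.00 -0.00; 
end [611.52716635 112.03749586 191.49390232] z/rho ok
```

```bash
python3 -m inch '4 -6.4 10.3 .4 0 0;0 4.9 -4.9 .2 0 0;0 5 -4.8 .2 0 0;0 5.1 -4.6 .2 0 0;0 5.2 -4.5 .2 0 0;0 5.3 -4.4 .2 0 0;0 5.3 -4.3 .2 0 0;0 5.4 -4.2 .2 0 0;0 5.5 -4.1 .2 0 0;0 5.6 -4 .2 0 0'
python3 st.py; python3 arc.py .45 .95 10
```

```text
time_s: 6.08
eef_pos: [611.2, 112.3, 192.2]
ee_rot: [0.272, 0.961, -0.048, -0.011]
force: [0.9, 3.4, -1.2]
grip_width: 0.003
grip_force: 2.0
t 6.08 p [611.15 112.3  192.22] zt [-0.05 -0.52 -0.85] xt [ 1.   -0.1   0.01] F [ 0.91  3.39 -1.21] q [ 0.2   0.7   1.1  -0.53  1.52  1.95]
0.4 6.8 -4.1 0.15 -0.04 -0.04; -0.0 7.2 -4.6 0.24 -0.00 0.00; -0.0 7.3 -4.4 0.24 -0.00 -0.00; -0.0 7.4 -4.2 0.24 0.00 0.00; -0.0 7.5 -4.0 0.24 0.00 0.00; 0.0 7.6 -3.8 0.24 -0.00 -0.00; -0.0 7.7 -3.6 0.24 0.00 -0.00; -0.0 7.7 -3.4 0.24 0.00 0.00; -0.0 7.8 -3.2 0.24 0.00 0.00; 0.0 7.9 -3.0 0.24 -0.00 0.00; 
end [606.63557336  61.82303874 258.54263663] z/rho ok
```

Contact at about 3.5 N, leaf moving. Continuing.

```bash
python3 -m inch '.4 6.8 -4.1 .15 0 0;0 7.2 -4.6 .24 0 0;0 7.3 -4.4 .24 0 0;0 7.4 -4.2 .24 0 0;0 7.5 -4 .24 0 0;0 7.6 -3.8 .24 0 0;0 7.7 -3.6 .24 0 0;0 7.7 -3.4 .24 0 0;0 7.8 -3.2 .24 0 0;0 7.9 -3 .24 0 0'
python3 st.py; python3 arc.py .95 1.55 10
```

```text
time_s: 6.92
eef_pos: [606.2, 61.2, 258.5]
ee_rot: [0.154, 0.987, -0.049, -0.005]
force: [0.8, 4.6, 1.4]
grip_width: -0.002
grip_force: 1.5
t 6.92 p [606.19  61.16 258.55] zt [-0.03 -0.3  -0.95] xt [ 1.   -0.1   0.01] F [0.83 4.58 1.39] q [ 0.04  0.54  1.13 -0.31  1.52  1.73]
0.4 8.9 -3.5 0.28 -0.04 -0.03; 0.0 9.6 -3.0 0.29 -0.00 0.00; -0.0 9.7 -2.7 0.29 -0.00 -0.00; -0.0 9.8 -2.4 0.29 0.00 0.00; 0.0 9.8 -2.0 0.29 0.00 -0.00; 0.0 9.9 -1.7 0.29 0.00 0.00; -0.0 9.9 -1.4 0.29 0.00 0.00; 0.0 9.9 -1.1 0.29 0.00 -0.00; -0.0 10.0 -0.8 0.29 -0.00 0.00; 0.0 10.0 -0.5 0.29 0.00 0.00; 
end [597.68933936 -30.0141776  293.8383347 ] z/rho ok
```

```bash
python3 -m inch '.4 8.9 -3.5 .28 0 0;0 9.6 -3 .29 0 0;0 9.7 -2.7 .29 0 0;0 9.8 -2.4 .29 0 0;0 9.8 -2 .29 0 0;0 9.9 -1.7 .29 0 0;0 9.9 -1.4 .29 0 0;0 9.9 -1.1 .29 0 0;0 10 -.8 .29 0 0;0 10 -.5 .29 0 0'
python3 st.py; python3 arc.py 1.55 2.15 10
python3 - <<'E'
from rig import ctrl
import cv2,numpy as np
o=[]
for n,(u,v,w,h) in {"top":(250,120,170,150),"scene":(210,60,200,176)}.items():
    i=ctrl.capture(n)["image"][v:v+h,u:u+w,::-1]
    o.append(cv2.resize(i,(400,353),interpolation=cv2.INTER_CUBIC))
cv2.imwrite("pics/a2.png",np.hstack(o))
E
```

```text
time_s: 7.75
eef_pos: [597.0, -30.4, 293.3]
ee_rot: [0.004, 0.999, -0.05, 0.002]
force: [0.7, 1.5, -1.1]
grip_width: -0.0
grip_force: 0.9
t 7.75 p [596.96 -30.41 293.31] zt [ 0.   -0.01 -1.  ] xt [ 1.  -0.1  0. ] F [ 0.71  1.5  -1.12] q [-0.24  0.44  1.15 -0.01  1.54  1.43]
0.7 9.1 -0.5 0.07 -0.04 -0.02; 0.0 9.4 0.7 0.00 0.00 0.00; 0.0 9.3 1.2 0.00 0.00 0.00; 0.0 9.3 1.8 0.00 0.00 0.00; -0.0 9.1 2.3 0.00 0.00 0.00; -0.0 9.0 2.9 0.00 0.00 0.00; 0.0 8.8 3.4 0.00 0.00 0.00; 0.0 8.6 3.9 0.00 0.00 0.00; -0.0 8.3 4.4 0.00 0.00 0.00; -0.0 8.0 4.9 0.00 0.00 0.00; 
end [ 589.02287206 -118.97945972  268.39311016] z/rho ok
```

View pics/a2.png

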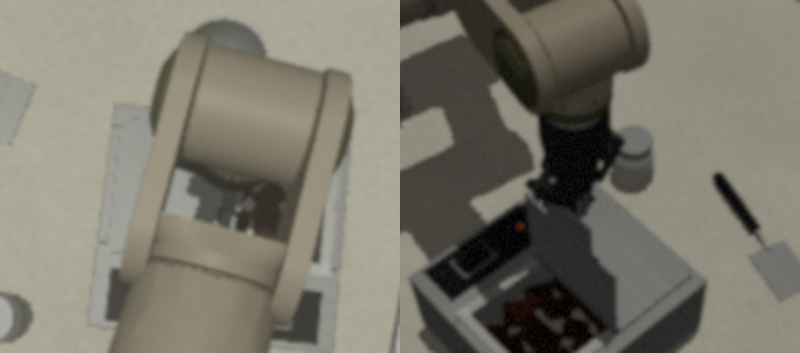

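The leaf stands upright with the closed fingers behind it (right panel, around (560,210)). Next, over and down.

```bash
python3 -m inch '.7 9.1 -.4 0 0 0;0 9.4 .7 0 0 0;0 9.3 1.2 0 0 0;0 9.3 1.8 0 0 0;0 9.1 2.3 0 0 0;0 9 2.9 0 0 0;0 8.8 3.4 0 0 0;0 8.6 3.9 0 0 0;0 8.3 4.4 0 0 0;0 8 4.9 0 0 0'
python3 st.py; python3 arc.py 2.15 2.7 10 135
```

```text
time_s: 8.68
eef_pos: [589.4, -119.0, 268.6]
ee_rot: [0.005, 0.999, -0.05, 0.002]
force: [-0.1, 0.5, 1.9]
grip_width: 0.002
grip_force: 0.6
t 8.68 p [ 589.36 -118.96  268.64] zt [ 0.   -0.01 -1.  ] xt [ 1.   -0.1   0.01] F [-0.09  0.48  1.93] q [-0.39  0.46  1.19 -0.01  1.48  1.28]
-0.4 5.8 7.0 0.09 -0.05 -0.02; -0.0 5.3 6.9 0.00 0.00 0.00; -0.0 4.8 7.1 0.00 0.00 0.00; 0.0 4.4 7.3 0.00 0.00 0.00; 0.0 3.9 7.4 0.00 0.00 0.00; -0.0 3.4 7.5 0.00 0.00 0.00; -0.0 2.9 7.6 0.00 0.00 0.00; 0.0 2.4 7.7 0.00 0.00 0.00; 0.0 1.9 7.7 0.00 0.00 0.00; 0.0 1.4 7.7 0.00 0.00 0.00; 
end [ 585.52137894 -154.92390081  194.69628383] z/rho ok
```

```bash
python3 -m inch '0 5.8 7 0 0 0;0 5.3 6.9 0 0 0;0 4.8 7.1 0 0 0;0 4.4 7.3 0 0 0;0 3.9 7.4 0 0 0;0 3.4 7.5 0 0 0;0 2.9 7.6 0 0 0;0 2.4 7.7 0 0 0;0 1.9 7.7 0 0 0;0 1.4 7.7 0 0 0'
python3 st.py; python3 arc.py 2.7 3.08 10 125 135
```

```text
time_s: 9.52
eef_pos: [586.0, -154.8, 194.5]
ee_rot: [0.005, 0.999, -0.049, 0.002]
force: [0.4, -0.4, 1.3]
grip_width: 0.002
grip_force: 0.5
t 9.52 p [ 585.99 -154.83  194.53] zt [ 0.   -0.01 -1.  ] xt [ 1.  -0.1  0. ] F [ 0.41 -0.38  1.27] q [-0.45  0.52  1.3  -0.01  1.32  1.22]
-0.5 1.3 4.9 0.09 -0.04 -0.02; -0.0 1.0 5.1 0.00 0.00 0.00; 0.0 0.8 5.1 0.00 0.00 0.00; 0.0 0.6 5.1 0.00 0.00 0.00; -0.0 0.4 5.0 0.00 0.00 0.00; -0.0 0.2 5.0 0.00 0.00 0.00; 0.0 -0.0 5.0 0.00 0.00 0.00; 0.0 -0.2 4.9 0.00 0.00 0.00; -0.0 -0.4 4.9 0.00 0.00 0.00; 0.0 -0.6 4.8 0.00 0.00 0.00; 
end [ 585.25831724 -157.62435046  144.69421468] z/rho ok
```

```bash
python3 -m inch '0 1.3 4.9 0 0 0;0 1 5.1 0 0 0;0 .8 5.1 0 0 0;0 .6 5.1 0 0 0;0 .4 5 0 0 0;0 .2 5 0 0 0;0 0 5 0 0 0;0 -.2 4.9 0 0 0;0 -.4 4.5 0 0 0;0 -.6 4 0 0 0'
python3 -m inch '0 0 1 0 0 0;0 0 1 0 0 0;0 0 1 0 0 0;0 0 1 0 0 0;0 0 1 0 0 0;0 0 .5 0 0 0;0 0 .5 0 0 0;0 0 0 0 0 0;0 0 0 0 0 0;0 0 0 0 0 0'
```

```text
time_s: 10.35
eef_pos: [585.8, -158.2, 146.2]
ee_rot: [0.005, 0.999, -0.049, 0.002]
force: [-0.0, -0.0, 1.5]
grip_width: -0.002
grip_force: 0.5
time_s: 11.18
eef_pos: [586.0, -158.3, 140.8]
ee_rot: [0.005, 0.999, -0.049, 0.002]
force: [-0.6, -0.2, -1.3]
grip_width: 0.003
grip_force: 0.0
```

```bash
python3 -m inch '0 0 .5 0 0 0;0 0 .5 0 0 0;0 0 .5 0 0 0;0 0 .5 0 0 0;0 0 .5 0 0 0;0 0 .5 0 0 0;0 0 .5 0 0 0;0 0 0 0 0 0;0 0 0 0 0 0;0 0 0 0 0 0'
python3 st.py
```

```text
time_s: 12.02
eef_pos: [585.9, -158.2, 137.2]
ee_rot: [0.005, 0.999, -0.049, 0.002]
force: [0.3, 0.5, 0.5]
grip_width: 0.002
grip_force: 0.0
t 12.02 p [ 585.91 -158.25  137.23] zt [ 0.   -0.01 -1.  ] xt [ 1.  -0.1  0. ] F [0.27 0.55 0.5 ] q [-0.45  0.57  1.37 -0.01  1.2   1.22]
```

```bash
python3 -m inch '0 0 .5 0 0 0;0 0 0 0 0 0;0 0 .5 0 0 0;0 0 0 0 0 0;0 0 .5 0 0 0;0 0 0 0 0 0;0 0 .5 0 0 0;0 0 0 0 0 0;0 0 0 0 0 0;0 0 0 0 0 0'
python3 st.py
```

```text
time_s: 12.85
eef_pos: [586.0, -158.3, 136.9]
ee_rot: [0.005, 0.999, -0.049, 0.002]
force: [-5.7, 2.3, 12.7]
grip_width: -0.001
grip_force: 6.5
t 12.85 p [ 585.99 -158.28  136.94] zt [ 0.   -0.01 -1.  ] xt [ 1.   -0.1   0.01] F [-5.67  2.27 12.71] q [-0.45  0.57  1.37 -0.01  1.2   1.22]
```

Firm stop at z = 136.9 mm, so the cover is flat. Lift off and go over the switch.

```bash
python3 -m inch '0 0 -2 0 0 0;0 0 -4 0 0 0;0 0 -6 0 0 0;0 0 -6 0 0 0;0 0 -6 0 0 0;0 0 -6 0 0 0;0 0 -6 0 0 0;0 0 -6 0 0 0;0 0 -6 0 0 0;0 0 0 0 0 0'
python3 - <<'E'
import numpy as np
from fit import world
print(world(np.load("pose.npy"),(-95,-84,160)))
E
python3 st.py 458.7 -116.4 165 90
```

```text
time_s: 13.68
eef_pos: [586.2, -158.1, 184.8]
ee_rot: [0.005, 0.999, -0.049, 0.003]
force: [0.8, 0.4, 0.1]
grip_width: 0.002
grip_force: 0.0
[np.float64(458.65949551711185), np.float64(-116.39272582567133), 160]
t 13.68 p [ 586.21 -158.06  184.8 ] zt [ 0.01 -0.01 -1.  ] xt [ 1.   -0.1   0.01] F [0.8  0.43 0.12] q [-0.45  0.53  1.31 -0.01  1.3   1.22]
shift [-131.13  -29.05   18.66]
turn units [ 0.09 -0.06 -0.02] shift after turn [-130.95  -29.12   19.8 ]
```

```bash
python3 -m inch '-13 -2.9 0 0 0 0;-13 -2.9 0 0 0 0;-13 -2.9 0 0 0 0;-13 -2.9 0 0 0 0;-13 -2.9 0 0 0 0;-13 -2.9 0 0 0 0;-13 -2.9 2 0 0 0;-13 -2.9 5 0 0 0;-13 -2.9 6 0 0 0;-14 -2.9 6 0 0 0'
python3 st.py 458.7 -116.4 142 90
python3 - <<'E'
from rig import ctrl
import cv2,numpy as np
o=[]
for n,(u,v,w,h) in {"scene":(190,100,180,158),"wrist":(120,0,453,400)}.items():
    i=ctrl.capture(n)["image"][v:v+h,u:u+w,::-1]
    o.append(cv2.resize(i,(400,353),interpolation=cv2.INTER_CUBIC))
cv2.imwrite("pics/a3.png",np.hstack(o))
E
```

```text
time_s: 14.52
eef_pos: [457.7, -116.0, 163.2]
ee_rot: [0.005, 0.999, -0.049, 0.002]
force: [-0.3, -0.6, 0.9]
grip_width: -0.004
grip_force: 0.0
t 14.52 p [ 457.75 -115.99  163.18] zt [ 0.   -0.01 -1.  ] xt [ 1.  -0.1  0. ] F [-0.35 -0.63  0.85] q [-0.49  0.26  1.75 -0.01  1.12  1.18]
shift [ 0.89  0.12 21.19]
turn units [ 0.09 -0.04 -0.02] shift after turn [ 0.99  0.32 21.18]
```

View pics/a3.png

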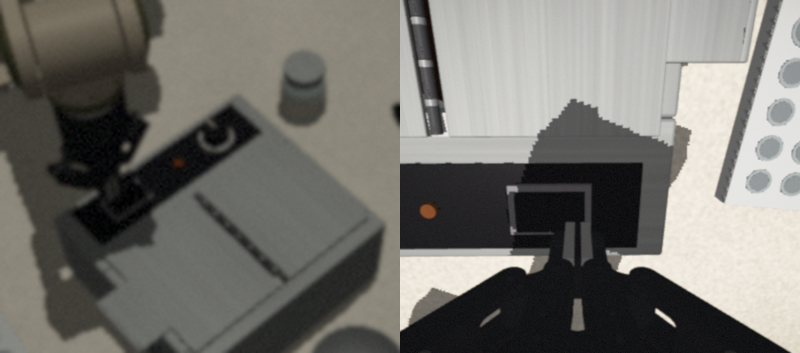

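The cover lies flat over the open half (scene panel: the tab overhangs at (110,260)). In the wrist panel the fingertips are over the right (-y) end of the rocker frame, at about (578,225). I'll press down.

```bash
python3 -m inch '1 0 2 0 0 0;0 0 2 0 0 0;0 0 2 0 0 0;0 0 2 0 0 0;0 0 2 0 0 0;0 0 2 0 0 0;0 0 2 0 0 0;0 0 2 0 0 0;0 0 1.5 0 0 0;0 0 1 0 0 0'
python3 -m inch '0 0 .5 0 0 0;0 0 .5 0 0 0;0 0 .5 0 0 0;0 0 .5 0 0 0;0 0 .5 0 0 0;0 0 .5 0 0 0;0 0 0 0 0 0;0 0 0 0 0 0;0 0 0 0 0 0;0 0 0 0 0 0'
```

```text
time_s: 15.45
eef_pos: [459.6, -116.7, 145.0]
ee_rot: [0.005, 0.999, -0.05, 0.002]
force: [0.8, -1.7, 1.9]
grip_width: 0.0
grip_force: 1.2
time_s: 16.28
eef_pos: [459.5, -116.5, 142.0]
ee_rot: [0.005, 0.999, -0.049, 0.002]
force: [-0.4, -0.7, 3.1]
grip_width: -0.001
grip_force: 1.8
```

```bash
python3 -m inch '0 0 .5 0 0 0;0 0 0 0 0 0;0 0 .5 0 0 0;0 0 0 0 0 0;0 0 .5 0 0 0;0 0 0 0 0 0;0 0 .5 0 0 0;0 0 0 0 0 0;0 0 0 0 0 0;0 0 0 0 0 0'; python3 st.py
```

```text
time_s: 17.12
eef_pos: [459.6, -116.5, 141.7]
ee_rot: [0.005, 0.999, -0.049, 0.003]
force: [-6.5, 2.3, 21.3]
grip_width: 0.0
grip_force: 10.7
t 17.12 p [ 459.59 -116.55  141.67] zt [ 0.   -0.01 -1.  ] xt [ 1.   -0.1   0.01] F [-6.47  2.26 21.31] q [-0.49  0.29  1.77 -0.01  1.06  1.18]
```

Hard stop at 141.7 mm with 21 N, so the rocker is fully on. Retreating up, and then toward the robot for a clear view.

```bash
python3 -m inch '0 0 -2 0 0 0;0 0 -5 0 0 0;0 0 -10 0 0 0;0 0 -15 0 0 0;0 0 -15 0 0 0;0 0 -15 0 0 0;0 0 -15 0 0 0;0 0 -15 0 0 0;0 0 -15 0 0 0;0 0 -15 0 0 0'
python3 -m inch '-10 20 0 0 0 0;-10 20 0 0 0 0;-10 20 0 0 0 0;-10 20 0 0 0 0;-10 20 0 0 0 0;-10 20 0 0 0 0;-10 20 0 0 0 0;-10 20 0 0 0 0;-5 20 0 0 0 0;0 0 0 0 0 0'
python3 st.py; python3 - <<'E'
from rig import ctrl
import cv2,numpy as np
o=[]
for n,(u,v,w,h) in {"top":(225,120,260,195),"scene":(140,100,260,195)}.items():
    i=ctrl.capture(n)["image"][v:v+h,u:u+w,::-1]
    o.append(cv2.resize(i,(400,300),interpolation=cv2.INTER_CUBIC))
cv2.imwrite("pics/a4.png",np.hstack(o))
E
```

```text
time_s: 17.95
eef_pos: [458.7, -115.1, 262.4]
ee_rot: [0.004, 0.999, -0.049, 0.001]
force: [0.1, -0.5, -0.4]
grip_width: 0.003
grip_force: 0.0
time_s: 18.78
eef_pos: [355.4, -288.3, 262.8]
ee_rot: [0.004, 0.999, -0.051, 0.002]
force: [0.4, 0.5, -0.5]
grip_width: -0.001
grip_force: 0.0
t 18.78 p [ 355.37 -288.27  262.77] zt [ 0.   -0.01 -1.  ] xt [ 0.99 -0.1   0.  ] F [ 0.41  0.51 -0.55] q [-0.94  0.13  1.64 -0.    1.36  0.74]
```

View pics/a4.png

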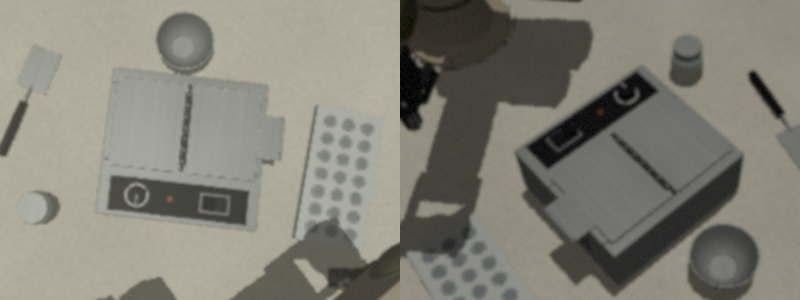

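The cover is flat over the pan (tab at (272,138) in the top panel), the bystanders look unmoved and the hand is clear, so I'm handing in.

```bash
python3 -c "
from rig import ctrl
print(ctrl.finish_job())"
```

```text
the job is handed in; nothing more can be done
None
```

I handed the job in at about 19 s: the cover lies flat over the pan, the rocker is pressed fully on, the bystanders look unmoved in the last pictures and the hand is clear; the hand-in returned no verdict.

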